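Seat the tube plate on the bench shaker and start it

TASK

Fit the aluminium tube plate onto the bench shaker: lower it over the deck's two locating pins until it lies flush on the deck, and let it go without dropping it. Then press the round standby key all the way down and release it to wake the shaker, and after that press the bar-shaped start key in the same way, one key at a time; press no key before the plate is seated. Leave the tip box and the two culture vials where they stand.

Things in the scene. Friction and masses are not known exactly. Their poses are not given: they have to be found in the camera images.
- tube_plate: Bare aluminium tube plate, 64 (x) by 120 (y) by 28 mm high, 0.5 kg, flat on a 5 mm stack of record sheets on the bench. Origin: centre of its underside, z up. Twelve 11.5 mm blind wells in the middle; on its centre line at y = +48 and -48 mm a 12.5 mm hole goes right through for each shaker pin. Both ends are alike: it fits either way round. Grasp it across the 64 mm.
- shaker: Bench tube shaker, white housing 240 mm (x) by 190 mm (y), fixed to the bench. Origin: centre of its underside on the bench; x points from its key panel (front) to its rear, y to its left, z up. The rear part's top is 82 mm high and carries the aluminium deck; the front 85 mm is a key panel that slopes up towards the rear by 16 degrees.
- deck (a point): Centre of the deck's flat top face, 45 mm behind the shaker's origin and 86 mm above the bench; axes as the shaker's. The deck is 86 mm (x) by 150 mm (y); the seated plate's long side lies along its y.
- pin_left (a point): Tip of the left locating pin: steel, 10 mm in diameter, 34 mm tall above the deck, the top 7 mm tapered to 4.4 mm; on the deck's y axis at +48 mm. Its tip stands 6 mm out of the seated plate.
- pin_right (a point): Tip of the right locating pin, the same, at -48 mm on the deck's y axis.
- standby_key (a joint): Round standby key on the left of the panel: 0 up, grows as it is pressed, 0.005 m fully down; spring, about 4 N fully down.
- standby_top (a point): Middle of the standby key's top face (27 mm in diameter, stands 9 mm out of the panel, which slopes 16 degrees); z is the face's outward normal.
- start_key (a joint): Bar-shaped start key on the right of the panel: 0 up, grows as it is pressed, 0.005 m fully down; spring, about 4 N fully down.
- start_top (a point): Middle of the start key's top face (23 mm in x by 41 mm in y, stands 9 mm out of the panel, which slopes 16 degrees); z is the face's outward normal.
- pipette_tip_box: Pipette tip box with a blue base, clear closed lid, 90 mm (x) by 118 mm (y) by 62 mm high; bystander. Origin: centre of its underside.
- fly_vial_a: Culture vial with a white plug, 28 mm round, 113 mm tall, upright; bystander. Origin: centre of its foot.
- fly_vial_b: The other culture vial, the same size; bystander. Origin: centre of its foot.

How it is judged:
By the outcome, as a careful person would: the job done as asked, in the order asked, and still so for the second after the job is handed in, with the robot touching nothing.
It also fails if it takes over 56 s, if anything falls off the work surface, if the arm or the gripper's body presses on something with over 40 N, if the wrist force passes 120 N, or if a joint passes its speed limit or range.

ROBOT

A 6-joint arm with a two-finger parallel gripper is mounted at the origin on a cart in front of the work surface, level with it; the furniture and walls round the work are solid. World frame = base frame: x ahead of the robot, y to its left, z up, the work surface at z = 0. Lengths are in m, angles in degrees, forces in N, time in s.
With the tool pointing down it reaches from about 0.35 to 0.875 m from the base axis. Payload 4.2 kg.
Tool frame: the origin (TCP) lies where the fingers leave the gripper's body, on its centre line; the fingertips stand 70 mm ahead of it and the grasp point (between the pads) lies 51 mm ahead of it; z points along the fingers, y is the direction in which the jaws open and shut (so a half turn about z gives the same grasp; the last joint's range is limited). The gripper opens to 87 mm and grips with 3 to 60 N. Pads are 19 mm wide; open, the fingers measure 117 mm over their backs; the gripper's body (75 mm by 190 mm) begins 51 mm behind the grasp point.
Start: joints at [85.634, 22.042, 0.453, 0, -68.411, -14.817], TCP at [0.205, 0.59, 0.292] pointing down, gripper open.
Joint ranges: [-179.83, 179.83], [-69.29, 118.12], [-61.27, 80.66], [-181.25, 117.63], [-171.15, -9.14], [-177.46, 177.46]. Speed limits (degrees/s): [159.86, 159.86, 180, 180, 180, 180].

INTERFACE

Orientations are given as a 3x3 rotation matrix whose columns are the frame's x, y, z axes.
In Python, from station import sense, capture, camera_model, finish_job gives the robot as it stands.
- The arm moves only by the shell command python3 -m inch 'ROWS'. ROWS is JSON, a list of rows, each an object with "hand": the closure, from 0 (fully open) to 1 (shut); "slide": the shift along the world's x, y, z in cm, a list of three; "yaw": the turn about the world's z in rad. A call has 1 to 10 rows; each row is the pose to reach, as a shift and turn from the pose commanded when the call began; what a row does not reach only later rows make up. A row lasts 1/8 s, in which the tool goes at most 62.5 mm and 10.7 degrees, less where a joint would pass 70% of its speed; a pose out of reach is approached as far as the arm can. A call with a gripper value outside its range is refused whole. The fingers move at their own pace and stop on an object; the grip force is fixed at half the most. Time passes only in rows, so rows that repeat a pose let the fingers close. It gives the time, the measured TCP pose, the force and the opening at its end, in the units of the state.
- sense(): the state, without advancing time (a new reading comes with each control period).
- capture(name): name is "scene" or "top" or "wrist"; returns the picture (400x640x3 uint8, blue, green, red); there is no depth.
- camera_model(name): a dict with "mtx" (3x3 intrinsics, pixels), "xyz" and "orientation" of the camera in the world; the wrist camera has in their place "tool_from_camera" (4x4, takes a point from camera to tool coordinates, whose origin is the TCP and whose axes are the flange's). Camera axes: x right, y up, looking along -z (the intrinsics and any distortion apply to the point x, -y, -z); pixel columns grow to the right and rows downward; lengths in m; the calibration is good to about 2 mm. A picture is of the moment at which its call begins: read the wrist's pose just before it. camera_model takes no time and is no camera call.
- finish_job(): hands the job in, once; it reports no verdict.
The state is a dict: "time_s": time; "joints": joint angles; "joint_velocities": joint speeds; "effort": joint torques, N m; "tcp_pos": TCP position; "ee_rot": TCP orientation; "wrist_force": force on the tool from outside, world axes, zero at the start; "moment": the same for the moment, N m; "gripper_width": opening from 0.0 (shut) to 1.0 (fully open).
Only numpy, scipy, OpenCV 4.12 (cv2) and the standard library are available. Lean on these libraries where they do the work, as an engineer would, in place of code of your own. Each camera call takes 0.05 s, during which the arm holds its last target. There are 200 camera calls.

## Working session

There is one attempt and no reset: what is moved stays moved. The work goes in short steps, Python scripts to look and compute and a shell command to move; the robot and the scene stay as the last step left them, time stands still between calls to the robot, and variables do not carry over. Pictures are saved under pics/ and viewed, about 8 in all and at most 12, crops included, and the job is handed in when it is done.

```bash
mkdir -p pics; ls; python3 - <<'E'
from station import sense,capture,camera_model
import cv2,numpy as np
s=sense();print(s)
for n in("scene","top","wrist"):
    im=capture(n);cv2.imwrite(f"pics/{n}0.png",im);m=camera_model(n);print(n,{k:np.round(v,4).tolist() if not isinstance(v,str) else v for k,v in m.items()})
E
```

```text
pics
{'time_s': 0.0, 'joints': array([ 8.56355541e+01,  2.20912087e+01,  3.81563772e-01, -2.92408071e-02,
       -6.84130846e+01, -1.48172247e+01]), 'joint_velocities': array([ 0.01224276,  0.01209341,  0.00385865,  0.04308617,  0.0647061 ,
       -0.03735813]), 'effort': array([ 6.05781370e-04, -3.90665138e+01,  1.87402081e+01,  4.21963155e+00,
        1.09805490e-02, -1.95254538e-04]), 'tcp_pos': array([0.20517341, 0.58989015, 0.29116628]), 'ee_rot': array([[ 9.44419682e-01, -3.28741632e-01, -6.36182634e-04],
       [-3.28742235e-01, -9.44417352e-01, -2.09966352e-03],
       [ 8.94248920e-05,  2.19210365e-03, -9.99997593e-01]]), 'wrist_force': array([0.01995337, 0.64882681, 0.01821379]), 'moment': array([0.03362227, 0.00551577, 0.05403946]), 'gripper_width': 1.0010527833474403}
scene {'mtx': [[367.2437, 0.0, 315.3298], [0.0, 367.2437, 196.5929], [0.0, 0.0, 1.0]], 'xyz': [0.0458, -0.5581, 0.7018], 'orientation': [[0.7589, 0.3888, -0.5224], [-0.6509, 0.4794, -0.5887], [0.0215, 0.7868, 0.6168]]}
top {'mtx': [[493.0295, 0.0, 321.629], [0.0, 493.0295, 194.4866], [0.0, 0.0, 1.0]], 'xyz': [0.409, 0.0026, 1.497], 'orientation': [[0.0223, 0.9941, -0.1057], [-0.9997, 0.023, 0.0057], [0.0081, 0.1056, 0.9944]]}
wrist {'mtx': [[335.5212, 0.0, 315.1808], [0.0, 335.5212, 199.3354], [0.0, 0.0, 1.0]], 'tool_from_camera': [[0.0014, 0.953, 0.3029, 0.0841], [1.0, -0.0017, 0.0005, -0.0009], [0.001, 0.3029, -0.953, -0.0922], [0.0, 0.0, 0.0, 1.0]]}
```

View pics/top0.png

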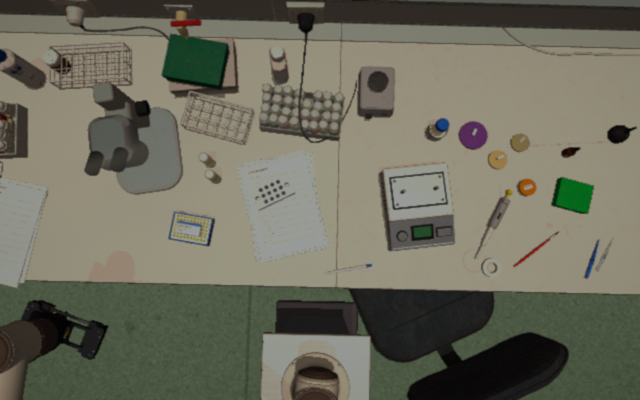

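View pics/scene0.png

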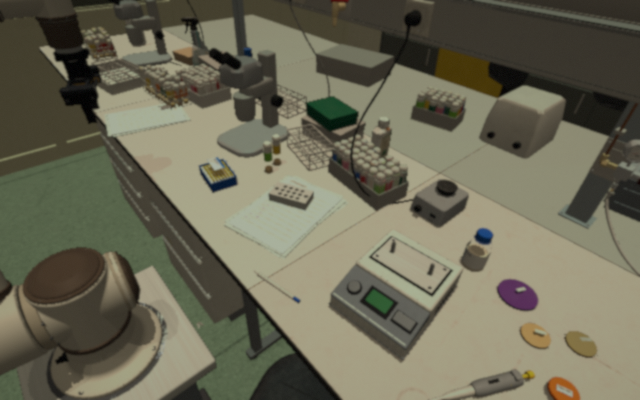

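Top view: plate at about (272,190) on the paper, shaker at about (418,207) with its panel facing the robot, vials at (205,158) and (211,174), tip box at (191,229). Next I enlarge both views.

```bash
python3 - <<'E'
import cv2,numpy as np
def crop(n,u,v,w,h,k):
    im=cv2.imread(f"pics/{n}0.png")[v:v+h,u:u+w]
    im=cv2.resize(im,None,fx=k,fy=k,interpolation=cv2.INTER_CUBIC)
    im=cv2.convertScaleAbs(im,alpha=1.3)
    for x in range(0,w,10): cv2.line(im,(x*k,0),(x*k,8 if x%50 else 8),(0,0,255),1); cv2.putText(im,str(u+x),(x*k,18),0,.3,(0,0,255),1)
    for y in range(0,h,10): cv2.line(im,(0,y*k),(8,y*k),(0,0,255),1); cv2.putText(im,str(v+y),(9,y*k+4),0,.3,(0,0,255),1)
    return im
a=crop("top",250,170,50,50,6);b=crop("top",378,155,83,100,6)
H=600;c=np.zeros((H,800,3),np.uint8);c[:300,:300]=a;c[:600,302:800]=b
cv2.imwrite("pics/ct.png",c)
a=crop("scene",260,170,60,50,5);b=crop("scene",325,225,98+40,120,5)
c=np.zeros((600,800,3),np.uint8);c[:600,:138*5]=b
cv2.imwrite("pics/cs.png",c)
a=crop("scene",260,170,65,45,12);cv2.imwrite("pics/cp.png",a)
E
```

```text
(no output)
```

View pics/ct.png

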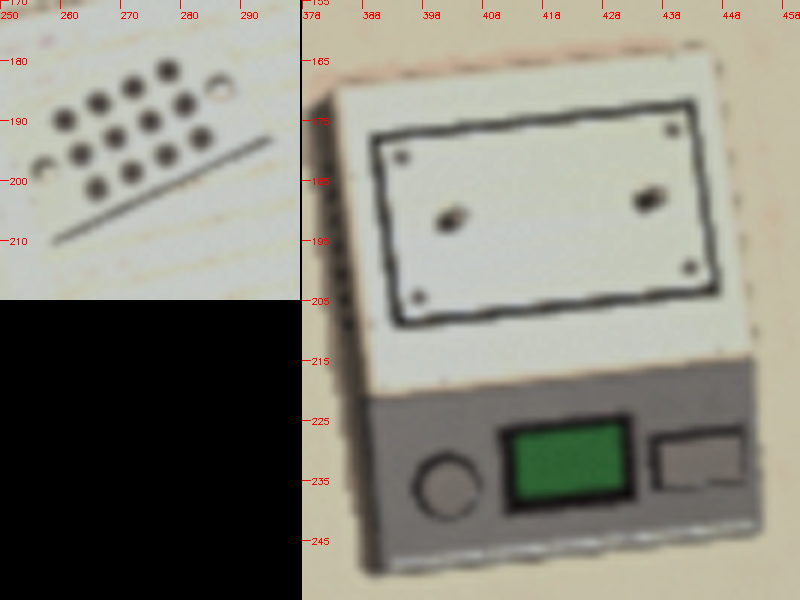

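View pics/cs.png

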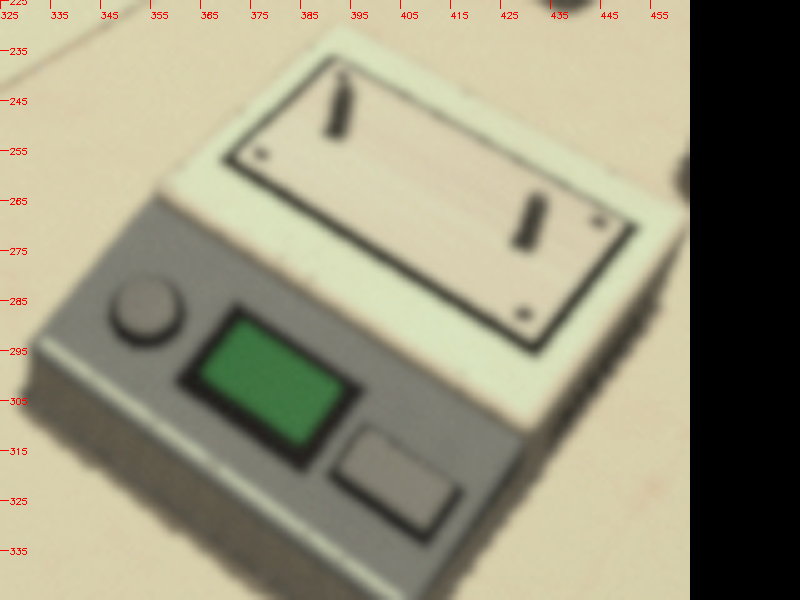

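Top crop (6x): plate wells' centre at (272.2,191.8), through holes at (257.5,198.3) and (286.8,185). The deck outline, pins and keys are also readable. Scene crop (5x): pin tips at about (394,240) and (433,264), keys at (354,287) and (404,321).

View pics/cp.png

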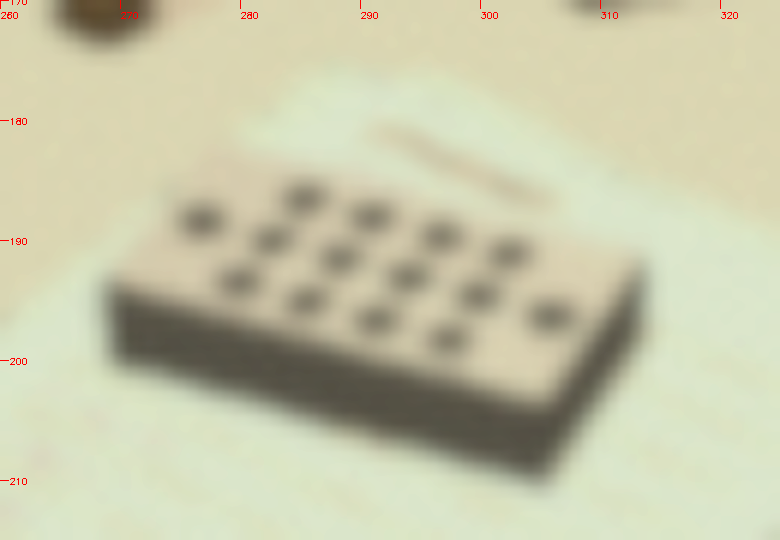

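The scene crop (12x) shows all 12 wells and the two end holes at (276.8,188.5) and (306,196.4). I triangulate these and fit the poses.

```bash
cat > h.py <<'E'
import numpy as np,cv2
from station import camera_model,sense
def cam(name,s=None):
    m=camera_model(name);K=np.array(m["mtx"]);assert name in("scene","top","wrist")
    T=np.eye(4)
    if name=="wrist":
        W=np.eye(4);W[:3,:3]=s["ee_rot"];W[:3,3]=s["tcp_pos"];T=W@np.array(m["tool_from_camera"])
    else: T[:3,:3]=m["orientation"];T[:3,3]=m["xyz"]
    return K@np.diag([1,-1,-1.])@np.linalg.inv(T)[:3]
def tri(Ps,uvs):
    out=[]
    A0=[np.asarray(u,float) for u in uvs]
    for i in range(len(A0[0])):
        A=np.vstack([r for P,u in zip(Ps,A0) for r in(u[i,0]*P[2]-P[0],u[i,1]*P[2]-P[1])])
        x=np.linalg.lstsq(A[:,:3],-A[:,3],rcond=None)[0];out.append(x)
    return np.array(out)
def proj(P,X):
    q=(P@np.c_[X,np.ones(len(X))].T).T;return q[:,:2]/q[:,2:]
def onz(P,uv,z):
    return np.array([np.r_[np.linalg.solve(np.array([u*P[2]-P[0],v*P[2]-P[1]])[:,:2],-np.array([u*P[2]-P[0],v*P[2]-P[1]])@[0,0,z,1]),z] for u,v in uv])
E
python3 - <<'E'
from h import *
np.set_printoptions(precision=4,suppress=True)
print([camera_model(n).keys() for n in("scene","top","wrist")])
Pt,Ps=cam("top"),cam("scene")
t=np.array([(45,170),(221,90),(65,120),(99,103),(134,87),(168,71),(82,155),(115,138),(150,121),(185,104),(97,190),(132,173),(167,156),(202,138)])/6+[250,170]
s=np.array([(202,222),(552,317),(304,199),(373,217),(442,237),(510,255),(272,240),(341,259),(409,277),(479,297),(238,282),(306,301),(376,320),(448,341)])/12+[260,170]
X=tri([Pt,Ps],[t,s]);c=X.mean(0);d=X[0]-X[1]
print("plate",c,X[:,2].std(),"len",np.linalg.norm(d),"yaw",np.degrees(np.arctan2(-d[0],d[1])), "reproj",np.abs(proj(Pt,X)-t).max(),np.abs(proj(Ps,X)-s).max())
w=X[2:].reshape(3,4,3); e=(w[:,0]-w[:,3]).mean(0);print("yaw wells",np.degrees(np.arctan2(-e[0],e[1])),np.linalg.norm(e))
t=np.array([(373,137),(693,102),(718,291),(399,325),(463,211),(660,192),(449,487),(700,461)]);t=(t-[302,0])/6+[378,155]
s=np.array([(333,55),(636,228),(536,352),(226,158),(345,75),(540,195),(147,306),(398,480)])/5+[325,225]
X=tri([Pt,Ps],[t,s])
for n,x,a,b in zip("RL RR FR FL pinL pinR stby start".split(),X,proj(Pt,X)-t,proj(Ps,X)-s):print(n,x,a,b)
c=X[:4].mean(0);print("deck",c);d=X[4]-X[5];print("pins mid",X[4:6].mean(0),np.linalg.norm(d),np.degrees(np.arctan2(-d[0],d[1])))
for i,j in((0,1),(3,2)):
    d=X[i]-X[j];print(np.linalg.norm(d),np.degrees(np.arctan2(-d[0],d[1])))
yaw=np.arctan2(*(-1,1)*0 or (-(X[0]+X[3]-X[1]-X[2])[0],(X[0]+X[3]-X[1]-X[2])[1]));print(np.degrees(yaw))
R=np.array([[np.cos(yaw),-np.sin(yaw),0],[np.sin(yaw),np.cos(yaw),0],[0,0,1]])
print("local keys",(X[6:]-c)@R)
E
```

```text
[dict_keys(['mtx', 'xyz', 'orientation']), dict_keys(['mtx', 'xyz', 'orientation']), dict_keys(['mtx', 'tool_from_camera'])]
plate [0.57   0.142  0.0324] 0.00042985008565101695 len 0.09635475492634442 yaw 26.030979806124044 reproj 0.09187741283329842 0.20259883999449357
yaw wells 27.66879401280004 0.05711805276369666
RL [ 0.6121 -0.2017  0.084 ] [-0.0524  0.0479] [ 0.1513 -0.0115]
RR [ 0.633  -0.3569  0.0823] [-0.0737  0.054 ] [ 0.2096 -0.0169]
FR [ 0.5414 -0.3682  0.0843] [-0.0102  0.0081] [ 0.0323 -0.0025]
FL [ 0.5214 -0.2148  0.0851] [-0.0156  0.0156] [ 0.0502 -0.0037]
pinL [ 0.5716 -0.2376  0.1238] [-0.3484  0.3176] [ 1.0523 -0.0832]
pinR [ 0.5842 -0.3321  0.1175] [-0.1112  0.0876] [ 0.3317 -0.0263]
stby [ 0.445  -0.2421  0.0685] [-0.0134  0.0143] [ 0.0475 -0.0034]
start [ 0.4606 -0.3639  0.0675] [ 0.1149 -0.1022] [-0.4015  0.03  ]
deck [ 0.577  -0.2854  0.0839]
pins mid [ 0.5779 -0.2849  0.1206] 0.09559688352087785 7.57465495777738
0.1565605202394134 7.6932897736737855
0.15470468061193476 7.417513427507513
7.556220801633522
local keys [[-0.1251  0.0603 -0.0154]
 [-0.1257 -0.0625 -0.0165]]
```

Checks pass. The plate top is at z=32.4 mm against 33 mm expected, hole spacing 96.4 mm against 96, pin spacing 95.6 mm, and the deck at about 84–86 mm. The plate centre is (0.570, 0.142) with yaw about 27°, and the deck centre (0.577, -0.285) with yaw 7.5°. I go to a hover above the plate.

```bash
python3 -m inch '[{"hand":0,"slide":[4,-5,0],"yaw":-0.1},{"hand":0,"slide":[8,-10,0],"yaw":-0.2},{"hand":0,"slide":[12,-14.5,-0.5],"yaw":-0.3},{"hand":0,"slide":[16,-19.5,-1],"yaw":-0.4},{"hand":0,"slide":[20,-24.5,-1.5],"yaw":-0.5},{"hand":0,"slide":[24,-29.5,-2],"yaw":-0.6},{"hand":0,"slide":[28,-34.5,-3],"yaw":-0.7},{"hand":0,"slide":[32,-39.5,-4],"yaw":-0.765},{"hand":0,"slide":[36.5,-44.8,-4],"yaw":-0.765},{"hand":0,"slide":[36.5,-44.8,-4],"yaw":-0.765}]' && python3 -m inch '[{"hand":0,"slide":[0,0,0],"yaw":0},{"hand":0,"slide":[0,0,0],"yaw":0}]' && python3 - <<'E'
from h import *
from station import capture
s=sense();im=capture("wrist");np.save("w1.npy",np.c_[s["ee_rot"],s["tcp_pos"]]);cv2.imwrite("pics/w1.png",im)
P=cam("wrist",s);c=proj(P,np.array([[.57,.142,.033]]));print(s["tcp_pos"],s["ee_rot"],s["time_s"],c)
u,v=(c[0]-[100,75]).astype(int);u,v=max(u,0),max(v,0);print(u,v)
b=cv2.resize(im[v:v+150,u:u+200],None,fx=4,fy=4,interpolation=cv2.INTER_CUBIC);cv2.imwrite("pics/w1c.png",b)
E
```

```text
time_s: 1.4
tcp_pos: [0.5717, 0.1395, 0.2514]
ee_rot: [[0.45, -0.893, -0.001], [-0.893, -0.45, -0.001], [0.0, 0.001, -1.0]]
wrist_force: [-1.2, -0.4, 0.0]
gripper_width: 1.003
time_s: 1.65
tcp_pos: [0.5697, 0.1432, 0.2522]
ee_rot: [[0.455, -0.891, -0.0], [-0.891, -0.455, 0.0], [-0.0, 0.0, -1.0]]
wrist_force: [0.6, 0.6, -0.7]
gripper_width: 0.998
[0.56968614 0.14316006 0.25224044] [[ 4.54809733e-01 -8.90588564e-01 -3.40171569e-04]
 [-8.90588579e-01 -4.54809802e-01  1.61688639e-04]
 [-2.98711416e-04  2.29415347e-04 -9.99999929e-01]] 1.65 [[316.49934445 182.35133824]]
216 107
```

View pics/w1c.png

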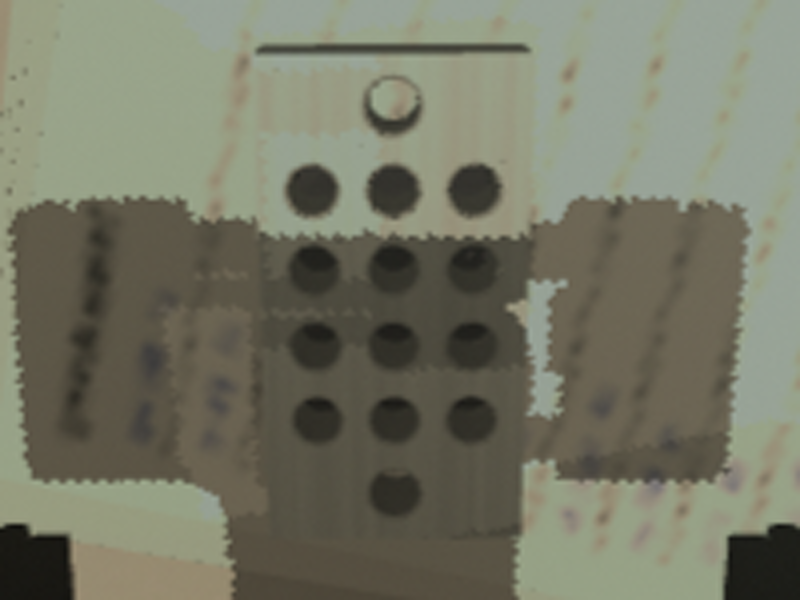

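Wrist view: the plate is well aligned between the fingers. The end holes are at crop (393,103) and (395,493), i.e. full (314.3,132.8) and (314.8,230.3).

```bash
python3 - <<'E'
from h import *
np.set_printoptions(precision=4,suppress=True)
w=np.load("w1.npy");s=dict(ee_rot=w[:,:3],tcp_pos=w[:,3]);P=cam("wrist",s)
uv=np.array([(393,103),(395,493),(312,190),(393,190),(474,189),(317,420),(394,420),(471,419)])/4+[216,107]
X=onz(P,uv,.033);d=X[0]-X[1];c=X[:2].mean(0);print(X,c,np.linalg.norm(d),np.degrees(np.arctan2(-d[0],d[1])))
print("in tool:",w[:,:3].T@(c-w[:,3]), w[:,:3].T@d, "slide cm",(c-w[:,3])*100)
# triangulated height using all three views for the 2 holes
tt=np.array([(221,90),(45,170)])/6+[250,170];ss=np.array([(552,317),(202,222)])/12+[260,170]
for o in([0,1],[1,0]):
  Y=tri([P,cam("top"),cam("scene")],[uv[:2],tt[o],ss[o]]);print(Y,np.abs(proj(P,Y)-uv[:2]).max())
E
```

```text
[[0.5933 0.1012 0.033 ]
 [0.5489 0.187  0.033 ]
 [0.601  0.1277 0.033 ]
 [0.5842 0.119  0.033 ]
 [0.5674 0.1102 0.033 ]
 [0.5748 0.1784 0.033 ]
 [0.5579 0.1698 0.033 ]
 [0.5412 0.1609 0.033 ]] [0.5711 0.1441 0.033 ] 0.09662414795605433 -152.61490241978055
in tool: [-0.0001 -0.0017  0.2192] [ 0.0966 -0.0006 -0.    ] slide cm [  0.139    0.0921 -21.924 ]
[[0.5918 0.0996 0.0317]
 [0.5487 0.1857 0.0319]] 2.191872460415425
[[0.5571 0.1627 0.0367]
 [0.579  0.1096 0.0662]] 75.93055612901176
```

```bash
python3 -m inch '[{"hand":0,"slide":[0.15,0.1,-4],"yaw":0.006},{"hand":0,"slide":[0.15,0.1,-8],"yaw":0.006},{"hand":0,"slide":[0.15,0.1,-12],"yaw":0.006},{"hand":0,"slide":[0.15,0.1,-14.5],"yaw":0.006},{"hand":0,"slide":[0.15,0.1,-16],"yaw":0.006},{"hand":0,"slide":[0.15,0.1,-17],"yaw":0.006},{"hand":0,"slide":[0.15,0.1,-17],"yaw":0.006},{"hand":0,"slide":[0.15,0.1,-17],"yaw":0.006}]' && python3 -m inch '[{"hand":1,"slide":[0,0,0],"yaw":0},{"hand":1,"slide":[0,0,0],"yaw":0},{"hand":1,"slide":[0,0,0],"yaw":0},{"hand":1,"slide":[0,0,0],"yaw":0},{"hand":1,"slide":[0,0,0],"yaw":0},{"hand":1,"slide":[0,0,0],"yaw":0}]'
```

```text
time_s: 2.7
tcp_pos: [0.5724, 0.1436, 0.0833]
ee_rot: [[0.459, -0.888, 0.002], [-0.888, -0.459, 0.001], [0.0, -0.002, -1.0]]
wrist_force: [0.7, 0.6, -0.4]
gripper_width: 1.002
time_s: 3.45
tcp_pos: [0.5715, 0.143, 0.0824]
ee_rot: [[0.459, -0.888, -0.001], [-0.888, -0.459, -0.001], [0.0, 0.001, -1.0]]
wrist_force: [-2.7, -0.7, 5.0]
gripper_width: 0.733
```

```bash
python3 -m inch '[{"hand":1,"slide":[0,0,0.5],"yaw":0},{"hand":1,"slide":[0,0,1.5],"yaw":0},{"hand":1,"slide":[0,0,4],"yaw":0},{"hand":1,"slide":[0,0,7],"yaw":0},{"hand":1,"slide":[0,0,10],"yaw":0},{"hand":1,"slide":[0,0,13],"yaw":0},{"hand":1,"slide":[0,-3,16],"yaw":-0.03},{"hand":1,"slide":[0,-6,19],"yaw":-0.07},{"hand":1,"slide":[0,-9,22],"yaw":-0.1},{"hand":1,"slide":[0,-12,24],"yaw":-0.13}]' && python3 -m inch '[{"hand":1,"slide":[0,-4,2],"yaw":-0.04},{"hand":1,"slide":[0,-8,4],"yaw":-0.08},{"hand":1,"slide":[-0.2,-12,4],"yaw":-0.12},{"hand":1,"slide":[-0.4,-16,4],"yaw":-0.16},{"hand":1,"slide":[-0.6,-19.5,4],"yaw":-0.2},{"hand":1,"slide":[-0.6,-21,4],"yaw":-0.216},{"hand":1,"slide":[-0.6,-22,4],"yaw":-0.216},{"hand":1,"slide":[-0.6,-22,4],"yaw":-0.216},{"hand":1,"slide":[-0.6,-22,4],"yaw":-0.216},{"hand":1,"slide":[-0.6,-22,4],"yaw":-0.216}]' && python3 - <<'E'
from h import *
from station import capture
s=sense();im=capture("wrist");np.save("w2.npy",np.c_[s["ee_rot"],s["tcp_pos"]]);cv2.imwrite("pics/w2.png",im)
P=cam("wrist",s)
print(s["tcp_pos"],s["wrist_force"],s["time_s"],proj(P,np.array([[.5716,-.2376,.12],[.5842,-.3321,.12]])))
cv2.imwrite("pics/w2c.png",cv2.resize(im[:,180:480],None,fx=1.5*1,fy=1.5,interpolation=cv2.INTER_CUBIC))
b=cv2.resize(im[:,120:520],None,fx=1.5,fy=1.5,interpolation=cv2.INTER_CUBIC);cv2.imwrite("pics/w2c.png",b)
E
```

```text
time_s: 4.7
tcp_pos: [0.5718, 0.0225, 0.324]
ee_rot: [[0.339, -0.941, 0.002], [-0.941, -0.339, 0.001], [-0.0, -0.002, -1.0]]
wrist_force: [1.8, 0.9, -4.1]
gripper_width: 0.731
time_s: 5.95
tcp_pos: [0.566, -0.1959, 0.3623]
ee_rot: [[0.132, -0.991, 0.0], [-0.991, -0.132, 0.0], [-0.0, -0.0, -1.0]]
wrist_force: [0.7, -0.0, -4.2]
gripper_width: 0.731
[ 0.56598892 -0.19589565  0.36232887] [ 0.71096659 -0.01612752 -4.20577012] 5.95 [[316.08215136 135.92313829]
 [316.296078    29.00375929]]
```

View pics/w2c.png

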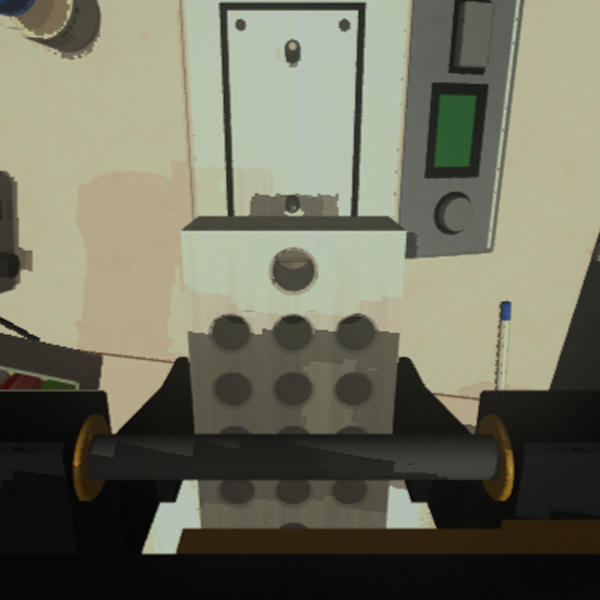

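The wrist view shows both pins ahead of the held plate (crop (292,50) and (292,203)), with the plate straight in the grip. I enlarge it to read the pins and the plate holes.

```bash
python3 - <<'E'
import cv2,numpy as np
im=cv2.imread("pics/w2.png")
f=lambda v:cv2.resize(im[v:v+150,265:365],None,fx=4,fy=4,interpolation=cv2.INTER_CUBIC)
cv2.imwrite("pics/w2d.png",np.hstack([f(0),cv2.convertScaleAbs(f(150),alpha=1.4)]))
E
```

```text
(no output)
```

View pics/w2d.png

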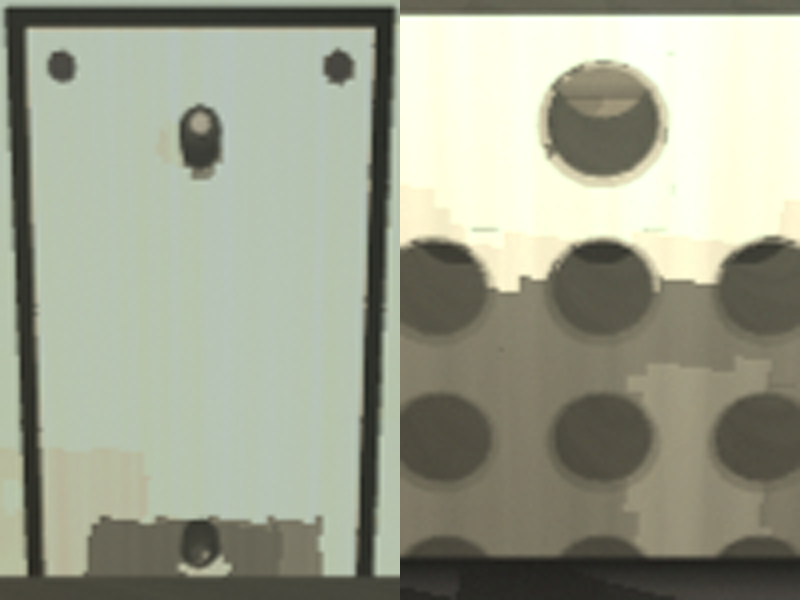

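Pin tips are at crop (200,122) and (203,552), i.e. full (315,30.5) and (315.7,138). The hole rim is at full (316,180.5) and the middle-column wells at (315.8,222) and (315.8,259.5).

```bash
python3 - <<'E'
from h import *
np.set_printoptions(precision=4,suppress=True)
w=np.load("w2.npy");R,t=w[:,:3],w[:,3];P=cam("wrist",dict(ee_rot=R,tcp_pos=t))
ztop=t[2]-.0494
hp=onz(P,[(316,180.5),(315.75,222),(315.75,259.5)],ztop);tl=(hp-t)@R;print("plate pts in tool",tl)
print("plate centre tool x est",tl[:,0]-[.048,.0286,.0095])
pin=onz(P,[(315.7,138),(315,30.5)],.12);d=pin[0]-pin[1];m=pin.mean(0)
print("pins",pin,np.linalg.norm(d),np.degrees(np.arctan2(-d[0],d[1])),"mid",m,"in tool",(pin-t)@R)
print("tool yaw",np.degrees(np.arctan2(-R[1,1],-R[0,1])))
# corners of deck (outline) at .086
c=onz(P,np.array([(16,17),(385,17)])/4+[265,0],.084);print(c)
# triangulate pin tips wrist+top+scene
tt=(np.array([(463,211),(660,192)])-[302,0])/6+[378,155];ss=np.array([(345,75),(540,195)])/5+[325,225]
print(tri([P,cam("top")],[[(315.7,138),(315,30.5)],tt]),tri([P,cam("scene")],[[(315.7,138),(315,30.5)],ss]))
for pc in(0.0,):
  s=m-t; print("slide cm, tool axis to pin mid",s*100)
  off=np.array([np.mean((tl[:,0]-[.048,.0286,.0095])),tl[:,1].mean(),0]);print("off",off,"slide w/ plate offset",(m-t-R@off)*100)
E
```

```text
plate pts in tool [[ 0.0466 -0.0003  0.0494]
 [ 0.0272 -0.0004  0.0494]
 [ 0.0083 -0.0004  0.0494]]
plate centre tool x est [-0.0014 -0.0014 -0.0012]
pins [[ 0.5717 -0.2355  0.12  ]
 [ 0.5852 -0.3307  0.12  ]] 0.0961535724542971 8.066724949433477 mid [ 0.5784 -0.2831  0.12  ] in tool [[ 0.0401 -0.0004  0.2423]
 [ 0.1362 -0.0012  0.2423]]
tool yaw 7.580528997830488
[[ 0.6337 -0.3534  0.084 ]
 [ 0.5443 -0.3654  0.084 ]]
[[ 0.5717 -0.2371  0.1317]
 [ 0.5845 -0.3315  0.1199]] [[ 0.5716 -0.2354  0.1217]
 [ 0.5852 -0.3312  0.1159]]
slide cm, tool axis to pin mid [  1.2459  -8.724  -24.2329]
off [-0.0013 -0.0004  0.    ] slide w/ plate offset [  1.2271  -8.8593 -24.2329]
```

```bash
python3 -m inch '[{"hand":1,"slide":[0.3,-2,-1],"yaw":0},{"hand":1,"slide":[0.6,-4.5,-3],"yaw":0.003},{"hand":1,"slide":[0.9,-6.5,-5],"yaw":0.003},{"hand":1,"slide":[1.22,-8,-8],"yaw":0.003},{"hand":1,"slide":[1.22,-8.86,-11],"yaw":0.003},{"hand":1,"slide":[1.22,-8.86,-13.5],"yaw":0.003},{"hand":1,"slide":[1.22,-8.86,-15.2],"yaw":0.003},{"hand":1,"slide":[1.22,-8.86,-15.2],"yaw":0.003},{"hand":1,"slide":[1.22,-8.86,-15.2],"yaw":0.003},{"hand":1,"slide":[1.22,-8.86,-15.2],"yaw":0.003}]'; python3 - <<'E'
from h import *
from station import capture
s=sense();print(s["tcp_pos"],s["ee_rot"][:,1])
a=capture("scene");b=capture("wrist");cv2.imwrite("pics/s3.png",a);cv2.imwrite("pics/w3.png",b)
c=np.zeros((600,800,3),np.uint8)
c[:,:400]=cv2.resize(a[215:215+90,380:440],(400,600),interpolation=cv2.INTER_CUBIC)
c[:,400:]=cv2.resize(b[60:60+240,235:395],(400,600),interpolation=cv2.INTER_CUBIC)
a=cv2.resize(a[200:300,350:483],(800,600),interpolation=cv2.INTER_CUBIC);cv2.imwrite("pics/s3c.png",a)
E
```

```text
time_s: 7.25
tcp_pos: [0.5787, -0.2854, 0.2118]
ee_rot: [[0.134, -0.991, 0.003], [-0.991, -0.134, -0.001], [0.001, -0.003, -1.0]]
wrist_force: [0.0, 0.3, -4.3]
gripper_width: 0.731
[ 0.57868537 -0.28540873  0.21176365] [-0.99097618 -0.13401343 -0.00257217]
```

View pics/s3c.png

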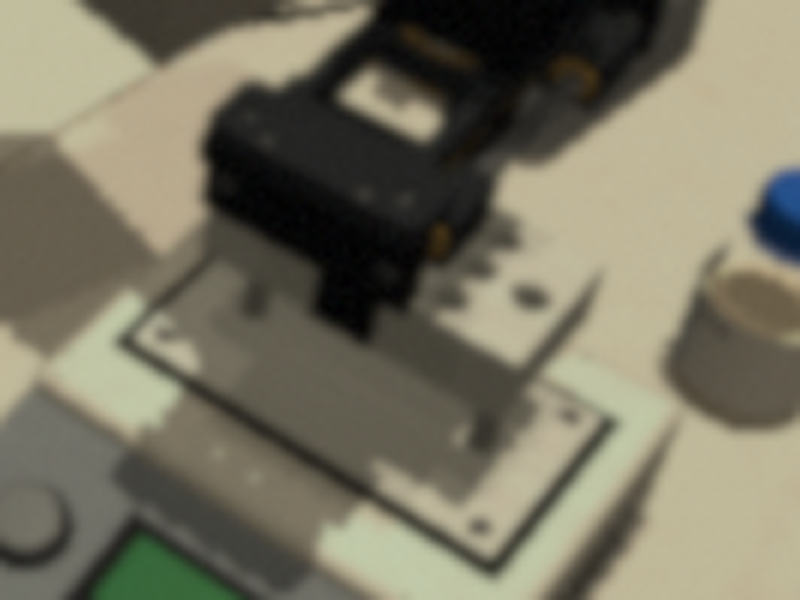

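The scene shows the plate above both pins, with no visible tilt. I lower gently and watch the force.

```bash
python3 -m inch '[{"hand":1,"slide":[0,0,-0.5],"yaw":0},{"hand":1,"slide":[0,0,-1.0],"yaw":0},{"hand":1,"slide":[0,0,-1.4],"yaw":0},{"hand":1,"slide":[0,0,-1.7],"yaw":0},{"hand":1,"slide":[0,0,-2.0],"yaw":0},{"hand":1,"slide":[0,0,-2.2],"yaw":0},{"hand":1,"slide":[0,0,-2.2],"yaw":0}]'
```

```text
time_s: 8.22
tcp_pos: [0.578, -0.2853, 0.1881]
ee_rot: [[0.134, -0.991, -0.0], [-0.991, -0.134, 0.0], [-0.0, 0.0, -1.0]]
wrist_force: [0.1, 0.7, -3.6]
gripper_width: 0.734
```

```bash
python3 -m inch '[{"hand":1,"slide":[0,0,-0.3],"yaw":0},{"hand":1,"slide":[0,0,-0.6],"yaw":0},{"hand":1,"slide":[0,0,-0.9],"yaw":0},{"hand":1,"slide":[0,0,-1.2],"yaw":0},{"hand":1,"slide":[0,0,-1.2],"yaw":0}]'
```

```text
time_s: 8.85
tcp_pos: [0.5779, -0.2853, 0.1758]
ee_rot: [[0.134, -0.991, -0.001], [-0.991, -0.134, 0.0], [-0.0, 0.001, -1.0]]
wrist_force: [0.6, 1.0, -4.3]
gripper_width: 0.734
```

```bash
python3 -m inch '[{"hand":1,"slide":[0,0,-0.3],"yaw":0},{"hand":1,"slide":[0,0,-0.6],"yaw":0},{"hand":1,"slide":[0,0,-0.9],"yaw":0},{"hand":1,"slide":[0,0,-1.1],"yaw":0},{"hand":1,"slide":[0,0,-1.1],"yaw":0},{"hand":1,"slide":[0,0,-1.1],"yaw":0}]'; python3 -m inch '[{"hand":1,"slide":[0,0,-0.05],"yaw":0},{"hand":1,"slide":[0,0,-0.1],"yaw":0},{"hand":1,"slide":[0,0,-0.1],"yaw":0}]'
```

```text
time_s: 9.6
tcp_pos: [0.5781, -0.2854, 0.1654]
ee_rot: [[0.134, -0.991, 0.0], [-0.991, -0.134, -0.0], [0.0, -0.0, -1.0]]
wrist_force: [0.2, -0.2, -4.0]
gripper_width: 0.734
time_s: 9.98
tcp_pos: [0.578, -0.2853, 0.1642]
ee_rot: [[0.134, -0.991, -0.0], [-0.991, -0.134, 0.0], [-0.0, 0.0, -1.0]]
wrist_force: [-0.1, 0.5, -4.4]
gripper_width: 0.732
```

```bash
python3 -m inch '[{"hand":1,"slide":[0,0,-0.05],"yaw":0},{"hand":1,"slide":[0,0,-0.1],"yaw":0},{"hand":1,"slide":[0,0,-0.1],"yaw":0}]'; python3 -m inch '[{"hand":1,"slide":[0,0,-0.03],"yaw":0},{"hand":1,"slide":[0,0,-0.06],"yaw":0},{"hand":1,"slide":[0,0,-0.06],"yaw":0}]'
```

```text
time_s: 10.35
tcp_pos: [0.578, -0.2853, 0.1632]
ee_rot: [[0.134, -0.991, -0.0], [-0.991, -0.134, -0.0], [-0.0, 0.0, -1.0]]
wrist_force: [0.8, -0.5, -4.2]
gripper_width: 0.736
time_s: 10.72
tcp_pos: [0.578, -0.2853, 0.1632]
ee_rot: [[0.134, -0.991, 0.0], [-0.991, -0.134, -0.0], [0.0, -0.0, -1.0]]
wrist_force: [-2.2, 0.5, 0.1]
gripper_width: 0.734
```

Contact came where predicted (TCP z 0.163) and the weight is coming off. One small push more to seat it, then I release and rise.

```bash
python3 -m inch '[{"hand":1,"slide":[0,0,-0.05],"yaw":0},{"hand":1,"slide":[0,0,-0.05],"yaw":0}]'; python3 -m inch '[{"hand":0.22,"slide":[0,0,0],"yaw":0},{"hand":0,"slide":[0,0,0],"yaw":0},{"hand":0,"slide":[0,0,0],"yaw":0},{"hand":0,"slide":[0,0,0],"yaw":0}]'
```

```text
time_s: 10.98
tcp_pos: [0.578, -0.2853, 0.1632]
ee_rot: [[0.134, -0.991, 0.0], [-0.991, -0.134, -0.0], [0.0, -0.0, -1.0]]
wrist_force: [-2.3, 2.4, 4.9]
gripper_width: 0.732
time_s: 11.48
tcp_pos: [0.5781, -0.2854, 0.162]
ee_rot: [[0.134, -0.991, 0.0], [-0.991, -0.134, -0.0], [0.0, -0.0, -1.0]]
wrist_force: [0.2, 0.3, -0.3]
gripper_width: 0.98
```

```bash
python3 -m inch '[{"hand":0,"slide":[0,0,1],"yaw":0},{"hand":0,"slide":[0,0,3],"yaw":0},{"hand":0,"slide":[0,0,6],"yaw":0},{"hand":0,"slide":[0,0,10],"yaw":0},{"hand":0,"slide":[0,0,13],"yaw":0},{"hand":0,"slide":[0,0,14],"yaw":0},{"hand":0,"slide":[-4,0.5,14],"yaw":0},{"hand":0,"slide":[-4,0.5,14],"yaw":0},{"hand":0,"slide":[-4,0.5,14],"yaw":0},{"hand":0,"slide":[-4,0.5,14],"yaw":0}]'; python3 - <<'E'
from h import *
from station import capture
s=sense();im=capture("wrist");np.save("w4.npy",np.c_[s["ee_rot"],s["tcp_pos"]]);cv2.imwrite("pics/w4.png",im);cv2.imwrite("pics/s4.png",capture("scene"))
P=cam("wrist",s);print(s["tcp_pos"],proj(P,np.array([[.5716,-.2376,.12],[.5842,-.3321,.12],[.445,-.2421,.068],[.4606,-.3639,.068]])))
cv2.imwrite("pics/w4c.png",cv2.resize(im[40:265,240:540],(800,600),interpolation=cv2.INTER_CUBIC))
E
```

```text
time_s: 12.72
tcp_pos: [0.5386, -0.2803, 0.3016]
ee_rot: [[0.134, -0.991, -0.001], [-0.991, -0.134, 0.0], [-0.0, 0.0, -1.0]]
wrist_force: [0.0, 1.0, -0.2]
gripper_width: 1.0
[ 0.53859803 -0.28034783  0.30160793] [[272.59008278 235.43969137]
 [268.34841083 125.94273861]
 [399.57133925 226.36994297]
 [410.70235962 104.46936922]]
```

View pics/w4c.png

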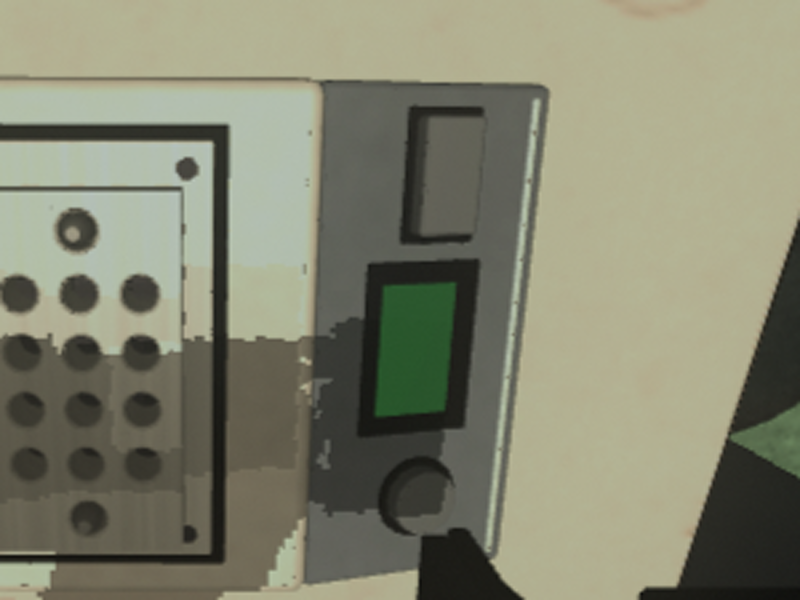

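The wrist view shows the plate seated, with a pin standing in each end hole (crop (77,230) and (88,519)). The keys are at full (409.1,105.6) for start and (398.6,226) for standby, within 1.6 px of my triangulated positions. I close the hand, turn 90° and hover over the standby key.

```bash
python3 -m inch '[{"hand":1,"slide":[-3,1,0],"yaw":-0.17},{"hand":1,"slide":[-6,2,0],"yaw":-0.34},{"hand":1,"slide":[-9,3,0],"yaw":-0.51},{"hand":1,"slide":[-9.9,3.75,0],"yaw":-0.68},{"hand":1,"slide":[-9.9,3.75,0],"yaw":-0.85},{"hand":1,"slide":[-9.9,3.75,0],"yaw":-1.02},{"hand":1,"slide":[-9.9,3.75,0],"yaw":-1.19},{"hand":1,"slide":[-9.9,3.75,-2],"yaw":-1.36},{"hand":1,"slide":[-9.9,3.75,-4],"yaw":-1.53},{"hand":1,"slide":[-9.9,3.75,-6],"yaw":-1.57}]'; python3 -m inch '[{"hand":1,"slide":[0,0,-2],"yaw":0},{"hand":1,"slide":[0,0,-4.5],"yaw":0},{"hand":1,"slide":[0,0,-6.4],"yaw":0},{"hand":1,"slide":[0,0,-7.4],"yaw":0},{"hand":1,"slide":[0,0,-7.4],"yaw":0},{"hand":1,"slide":[0,0,-7.4],"yaw":0}]'
```

```text
time_s: 14.08
tcp_pos: [0.4395, -0.2428, 0.2415]
ee_rot: [[-0.991, -0.132, 0.0], [-0.132, 0.991, -0.0], [-0.0, -0.0, -1.0]]
wrist_force: [0.2, -0.5, 0.7]
gripper_width: 0.017
time_s: 14.82
tcp_pos: [0.4396, -0.243, 0.1689]
ee_rot: [[-0.991, -0.135, 0.001], [-0.135, 0.991, -0.001], [-0.001, -0.001, -1.0]]
wrist_force: [-0.3, -0.3, 0.2]
gripper_width: 0.004
```

```bash
python3 -m inch '[{"hand":1,"slide":[0,0,-1.2],"yaw":0},{"hand":1,"slide":[0,0,-2.2],"yaw":0},{"hand":1,"slide":[0,0,-2.7],"yaw":0},{"hand":1,"slide":[0,0,-2.7],"yaw":0}]'|grep -E "tcp|force"; python3 -m inch '[{"hand":1,"slide":[0,0,-0.1],"yaw":0},{"hand":1,"slide":[0,0,-0.2],"yaw":0},{"hand":1,"slide":[0,0,-0.2],"yaw":0}]'|grep -E "tcp|force"; python3 -m inch '[{"hand":1,"slide":[0,0,-0.1],"yaw":0},{"hand":1,"slide":[0,0,-0.2],"yaw":0},{"hand":1,"slide":[0,0,-0.2],"yaw":0}]'|grep -E "tcp|force"
```

```text
tcp_pos: [0.4388, -0.2428, 0.1407]
wrist_force: [-1.9, 1.0, 1.2]
tcp_pos: [0.4391, -0.2428, 0.1394]
wrist_force: [-1.4, 2.4, 1.4]
tcp_pos: [0.4394, -0.2428, 0.1374]
wrist_force: [0.1, 2.2, 3.2]
```

```bash
for i in 1; do python3 -m inch '[{"hand":1,"slide":[0,0,-0.1],"yaw":0},{"hand":1,"slide":[0,0,-0.1],"yaw":0}]'|grep -E "tcp|force"; python3 -m inch '[{"hand":1,"slide":[0,0,-0.1],"yaw":0},{"hand":1,"slide":[0,0,-0.1],"yaw":0}]'|grep -E "tcp|force"; done
```

```text
tcp_pos: [0.4396, -0.2428, 0.1365]
wrist_force: [0.0, 2.2, 4.9]
tcp_pos: [0.4397, -0.2428, 0.1362]
wrist_force: [-1.9, 3.7, 9.4]
```

```bash
python3 -m inch '[{"hand":1,"slide":[0,0,-0.08],"yaw":0},{"hand":1,"slide":[0,0,-0.08],"yaw":0}]'|grep -E "time|tcp|force"; python3 -m inch '[{"hand":1,"slide":[0,0,0.5],"yaw":0},{"hand":1,"slide":[0,0,1.5],"yaw":0},{"hand":1,"slide":[0,0,3.7],"yaw":0},{"hand":1,"slide":[0,0,3.7],"yaw":0},{"hand":1,"slide":[0,0,3.7],"yaw":0}]'; python3 - <<'E'
from h import *
from station import capture
s=sense();a=capture("scene");cv2.imwrite("pics/s5.png",a)
b=cv2.imread("pics/s4.png");c0=cv2.imread("pics/scene0.png");r=np.s_[282:310,362:400];print([x[r].reshape(-1,3).mean(0).round(1) for x in(c0,b,a)])
E
```

```text
time_s: 16.82
tcp_pos: [0.4397, -0.2428, 0.136]
wrist_force: [-2.8, 4.8, 13.6]
time_s: 17.45
tcp_pos: [0.4386, -0.2428, 0.1708]
ee_rot: [[-0.991, -0.134, -0.001], [-0.134, 0.991, 0.0], [0.001, 0.001, -1.0]]
wrist_force: [0.3, 0.3, -1.3]
gripper_width: 0.005
[array([65.7, 84.1, 71.3]), array([61.3, 80.5, 66.4]), array([58.7, 77.8, 63.1])]
```

Standby key reached its hard stop (about 5 mm of travel, then force rose steeply to 13.6 N) and has been released. Now the start key, 1.5 cm in x and -12.1 cm in y away.

```bash
python3 -m inch '[{"hand":1,"slide":[0.5,-4,0],"yaw":0},{"hand":1,"slide":[1,-8,0],"yaw":0},{"hand":1,"slide":[1.5,-11.5,0],"yaw":0},{"hand":1,"slide":[1.5,-12.1,0],"yaw":0},{"hand":1,"slide":[1.5,-12.1,0],"yaw":0},{"hand":1,"slide":[1.5,-12.1,0],"yaw":0}]'|grep -E "tcp|force"; python3 -m inch '[{"hand":1,"slide":[0,0,-1.2],"yaw":0},{"hand":1,"slide":[0,0,-2.2],"yaw":0},{"hand":1,"slide":[0,0,-2.7],"yaw":0},{"hand":1,"slide":[0,0,-2.7],"yaw":0}]'|grep -E "tcp|force"; python3 -m inch '[{"hand":1,"slide":[0,0,-0.1],"yaw":0},{"hand":1,"slide":[0,0,-0.2],"yaw":0},{"hand":1,"slide":[0,0,-0.2],"yaw":0}]'|grep -E "tcp|force"; python3 -m inch '[{"hand":1,"slide":[0,0,-0.1],"yaw":0},{"hand":1,"slide":[0,0,-0.2],"yaw":0},{"hand":1,"slide":[0,0,-0.2],"yaw":0}]'|grep -E "tcp|force"
```

```text
tcp_pos: [0.4537, -0.3629, 0.1711]
wrist_force: [0.6, -0.1, 0.0]
tcp_pos: [0.4538, -0.3636, 0.1437]
wrist_force: [-0.9, 0.8, -1.4]
tcp_pos: [0.454, -0.3638, 0.1425]
wrist_force: [0.2, 0.3, 0.7]
tcp_pos: [0.4544, -0.3639, 0.1406]
wrist_force: [-0.1, 0.3, 2.1]
```

```bash
python3 -m inch '[{"hand":1,"slide":[0,0,-0.1],"yaw":0},{"hand":1,"slide":[0,0,-0.2],"yaw":0},{"hand":1,"slide":[0,0,-0.2],"yaw":0}]'|grep -E "tcp|force"; python3 -m inch '[{"hand":1,"slide":[0,0,-0.1],"yaw":0},{"hand":1,"slide":[0,0,-0.15],"yaw":0},{"hand":1,"slide":[0,0,-0.15],"yaw":0}]'|grep -E "tcp|force"
```

```text
tcp_pos: [0.4545, -0.364, 0.1387]
wrist_force: [1.3, 0.2, 2.2]
tcp_pos: [0.4544, -0.364, 0.1371]
wrist_force: [1.9, -0.1, 4.8]
```

```bash
python3 -m inch '[{"hand":1,"slide":[0,0,-0.1],"yaw":0},{"hand":1,"slide":[0,0,-0.1],"yaw":0}]'|grep -E "tcp|force"; python3 -m inch '[{"hand":1,"slide":[0,0,-0.08],"yaw":0},{"hand":1,"slide":[0,0,-0.08],"yaw":0}]'|grep -E "tcp|force"
```

```text
tcp_pos: [0.4544, -0.364, 0.1362]
wrist_force: [2.0, 0.9, 4.6]
tcp_pos: [0.4545, -0.364, 0.136]
wrist_force: [1.4, 0.5, 7.6]
```

```bash
python3 -m inch '[{"hand":1,"slide":[0,0,-0.08],"yaw":0},{"hand":1,"slide":[0,0,-0.08],"yaw":0}]'|grep -E "tcp|force"; python3 -m inch '[{"hand":1,"slide":[0,0,0.5],"yaw":0},{"hand":1,"slide":[0,0,2],"yaw":0},{"hand":1,"slide":[0,0,6],"yaw":0},{"hand":1,"slide":[0,3,10],"yaw":0},{"hand":1,"slide":[0,7,14],"yaw":0},{"hand":1,"slide":[0,12,16],"yaw":0},{"hand":1,"slide":[0,18,16],"yaw":0},{"hand":1,"slide":[0,24,16],"yaw":0},{"hand":1,"slide":[0,24,16],"yaw":0},{"hand":1,"slide":[0,24,16],"yaw":0}]'; python3 - <<'E'
from station import capture
import cv2,numpy as np
a=capture("scene");cv2.imwrite("pics/s6.png",a);t=capture("top");cv2.imwrite("pics/t6.png",t)
k=cv2.resize(a[215:345,320:470],(692,600),interpolation=cv2.INTER_CUBIC);cv2.imwrite("pics/s6c.png",k)
E
```

```text
tcp_pos: [0.4545, -0.364, 0.1358]
wrist_force: [0.5, 0.9, 12.3]
time_s: 22.25
tcp_pos: [0.4535, -0.1237, 0.2941]
ee_rot: [[-0.991, -0.135, -0.002], [-0.135, 0.991, 0.0], [0.002, 0.0, -1.0]]
wrist_force: [0.2, -0.3, 0.0]
gripper_width: 0.006
```

View pics/s6c.png

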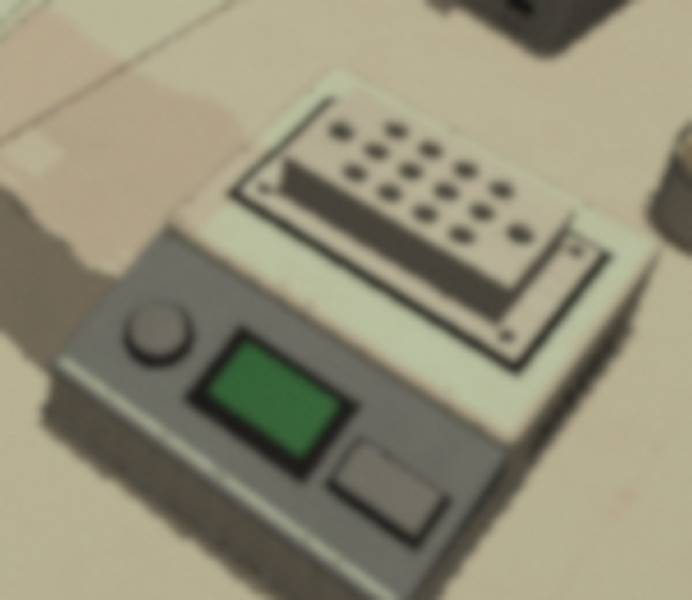

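The plate lies flush on the deck, both keys are up again, and the arm is clear.

```bash
python3 - <<'E'
import cv2,numpy as np
a=cv2.imread("pics/top0.png").astype(int);b=cv2.imread("pics/t6.png").astype(int)
for n,(u0,u1,v0,v1) in dict(vials=(195,222,148,185),box=(166,216,208,248)).items(): print(n,np.abs(a-b)[v0:v1,u0:u1].mean())
from station import finish_job
print(finish_job())
E
```

```text
vials 1.0960960960960962
box 1.0811666666666666
the job is handed in; nothing more can be done
None
```

I fitted the tube plate on the shaker, pressed standby and then start, and handed the job in. It took a little over 22 s of the 56 s allowed.

- **Plate:** It slid over both pins with no measurable side force and touched down within about 1 mm of the predicted height. I seated it with about 9 N and opened the fingers without lifting. The last scene picture shows it flush on the deck.
- **Keys:** I pressed the standby key first, then the start key, each down to its hard stop and released. At the stop the force rose steeply with almost no further travel (13.6 N on standby, 12.3 N on start). Both keys look fully up in the last picture.
- **Bystanders:** The areas around the tip box and the vials in the before and after top pictures differ only by image noise, about 1 grey level.
- **Disagreements:** The top and scene cameras and the wrist camera differed by 1–2 mm on where the plate and pins stood. I used the wrist camera's values for the fit.
- **Not checked:** I have no direct reading of the key joints or the display. The display did not visibly change after the presses, so "fully pressed" rests on travel and force.

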